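# Clip the bench torch into its charging cradle and slide it home

### The arm

A 6-joint arm with a two-finger parallel gripper is mounted at the origin on the work surface. World frame = base frame: x ahead of the robot, y to its left, z up, the work surface at z = 0. Lengths are in mm, angles in degrees, forces in N, time in s.
With the tool pointing down it reaches from about 300 to 850 mm from the base axis. Payload 4.2 kg.
Tool frame: the origin (TCP) lies at the very end of the fingers, on their centre line; the grasp point (between the pads) lies 19 mm behind it; z points along the fingers, y is the direction in which the jaws open and shut (so a half turn about z gives the same grasp; the last joint's range is limited). The gripper opens to 91 mm and grips with 3 to 60 N. Pads are 32 mm wide; open, the fingers measure 118 mm over their backs; the gripper's body (76 mm by 178 mm) begins 60 mm behind the grasp point.
Start: joints at [64.63, 18.312, 89.639, -0, 72.044, -1.146], TCP at [235.936, 524.383, 213.976] pointing down, gripper open.
Joint ranges: [-177.97, 177.97], [-48.28, 115.42], [12.27, 149.76], [-77.06, 257.06], [2.81, 150.46], [-146.56, 146.56]. Speed limits (degrees/s): [147.25, 147.25, 180, 180, 180, 180].

### API

Orientations are given as [roll, pitch, yaw] about the fixed x, y, z axes, in that order (R = Rz(yaw) Ry(pitch) Rx(roll)).
In Python, from workcell import * gives the robot as it stands. The module is installed in compiled form; this text tells all that it offers.
- The arm moves only by the tool servo_tool, never from a script. Its argument "plan" is a list that holds one entry, the list of rows, each a list of 7 numbers: the shift along the tool's x, y, z in mm, then the turn, a rotation vector about the tool's x, y, z in rad, then the opening, from 0 (shut) to 1 (fully open). A call has 1 to 20 rows; each row is the pose to reach, as a shift and turn from the pose commanded when the call began, along the tool's axes at that moment; what a row does not reach only later rows make up. A row lasts 1/10 s, in which the tool goes at most 50 mm and 8.59 degrees, less where a joint would pass 70% of its speed; a pose out of reach is approached as far as the arm can. A call with a gripper value outside its range is refused whole. The fingers move at their own pace and stop on an object; "squeeze" is the grip in N (left out, the last holds). Time passes only in rows, so rows that repeat a pose let the fingers close. It gives the time, the measured TCP pose, the force and the opening at its end, in the units of the state.
- state(): the state, without advancing time (a new reading comes with each control period).
- grab_frame(name): name is "side" or "top"; returns a dict with "color" (420x560x3 uint8, red, green, blue), "range_z" (420x560 float32, mm along the optical axis (not along the pixel's ray), 0 where there is no reading), "fx", "fy", "cx", "cy" (pixels), "rvec" (rotation vector, rad) and "tvec" (3), from world to camera coordinates, as OpenCV has them. Camera axes: x right, y down, z forward; pixel columns grow to the right and rows downward; lengths in mm; the calibration is good to about 2 mm. A picture is of the moment at which its call begins.
- job_done(): hands the job in, once; it reports no verdict.
The state is a dict: "time_s": time; "qpos": joint angles; "qvel": joint speeds; "effort": joint torques, N m; "ee_pos": TCP position; "ee_rot": TCP orientation; "force": force on the tool from outside, world axes, zero at the start; "torque": the same for the moment, N m; "gripper_width": finger opening in mm.
Only numpy, scipy, OpenCV 4.12 (cv2) and the standard library are available. Lean on these libraries where they do the work, as an engineer would, in place of code of your own. Each camera call takes 0.05 s, during which the arm holds its last target.

### The job

Put the LED torch away to charge: lift it from its rest and press it down between the spring fingers of the charging cradle, head away from the socket and tail just clear of it, until both clips snap around the barrel. Then slide it along in the clips until its tail is firmly home against the hard stop inside the socket, and let go so that it stays on the charging contact. Press and push gently, by feel, and leave the other things on the bench where they are.

Things in the scene. Friction and masses are not known exactly. Their poses are not given: they have to be found in the camera images.
- torch_grip (a point): Point to grip the loose LED torch, on its axis, 66 mm from the tail; x runs from tail to head. Round aluminium barrel, 24 mm in diameter, from 66 mm behind to 94 mm ahead of this point, then a black head, 34 mm in diameter, 36 mm long. 110 to 220 g. It starts level in the rest's notches, axis 45 mm above the table. Grip it across within 30 mm of this point; about 30 mm is open beneath.
- torch: The torch itself, same origin and axes as torch_grip. The cradle takes no more than 60 N from it in all.
- rest: White bench rest fixed to the table: plate 160 x 70 x 10 mm with two V notches, 12 mm thick, at x = -50 and +50 mm, reaching up to the torch's axis height. Origin under its centre, on the table; x along the torch lying in it.
- seat (a point): On the axis of clips and socket of the fixed charging cradle, 45 mm above the table: torch_grip lies here, or up to 20 mm to +x, when fully home. x runs along the cradle from socket to open end (torch head towards +x), z up. Clip the torch in with torch_grip 27 to 36 mm to +x of here (26 mm is half-way between the clips), then slide it to -x.
- cradle: The cradle with clips and socket; origin on the table under seat, same axes. Black base plate, x = -88 to +99 mm, 75 mm wide, 10 mm thick. A saddle under each clip carries the barrel. Between the clips, x = -25 to +77 mm, gripper fingers have free room down to the plate. Clipped, the torch slides along x against roughly 1 to 5 N.
- clip_rear (a point): Rear clip, on the axis, 32 mm to -x of seat: two sprung steel fingers, 14 mm long along x, hinged near the plate. Their inward bumps stand 8 mm above the axis, 17 mm apart when empty; above, they flare to 37 mm apart, their tops 23 mm above the axis. The barrel goes in from straight above.
- clip_front (a point): Front clip, like the rear one, 84 mm to +x of seat. Both clips together resist the barrel with about 6 to 14 N (they may give one after the other) until it snaps under the bumps and bears on the saddles. Pressing half-way between the clips shares the load and keeps the torch level.
- socket: Charging socket at the cradle's -x end: grey cup on its side, closed above, open to +x; bore 28, outside 36, 24 mm deep. Origin on its axis at the back face, its mouth 28 mm along +x. Inside, a hard stop is set at an unmeasured depth, 1 to 20 mm off the cup's bottom; out of it stands a 3 mm sprung contact (under 1 N). Feel for the stop: press the tail on it with 6 to 10 N; 18 N breaks it.
- oil_bottle: Bystander: amber dropper bottle, 30 mm diameter, 62 mm tall; origin under its base.
- petri_dish: Bystander: glass dish, 56 mm diameter, 15 mm tall; origin under its base.
- specimen_jar: Bystander: lidded glass jar, 54 mm diameter, 75 mm tall; origin under its base.
- marker: Bystander: marker pen lying down, 130 mm long, 15 mm thick; origin under its middle.
- eyepiece: Bystander: spare black eyepiece standing, 34 mm diameter, 60 mm tall; origin under its base.

How it is judged:
By the outcome, as a careful person would: the job done as asked, in the order asked, and still so for the second after the job is handed in, with the robot touching nothing.
It also fails if it takes over 72 s, if anything falls off the work surface, if the arm or the gripper's body presses on something with over 40 N, if the wrist force passes 120 N, or if a joint passes its speed limit or range.

## Working session

There is one attempt and no reset: what is moved stays moved. The work goes in short steps, Python scripts to look and compute and a tool call to move; the robot and the scene stay as the last step left them, time stands still between calls to the robot, and variables do not carry over. Pictures are saved under pics/ and viewed, and the job is handed in when it is done.

Besides the shell and the picture viewer there is one more tool, called after ">>>" as name(argument=value, ...) on one line, values as JSON. servo_tool: Moves the arm, as the interface text tells. Its arguments: {"type":"object","properties":{"plan":{"type":"array"},"squeeze":{"type":"number"}},"required":["plan"]}

```bash
mkdir -p pics; cat > h.py <<'E'
from workcell import *
import numpy as np, cv2
def save(f,n): cv2.imwrite('pics/'+n,cv2.cvtColor(f['color'],cv2.COLOR_RGB2BGR))
def world(f):
    R,_=cv2.Rodrigues(np.array(f['rvec'],float)); t=np.array(f['tvec'],float).reshape(3)
    z=f['range_z'].astype(float); v,u=np.mgrid[0:z.shape[0],0:z.shape[1]]
    P=np.stack([(u-f['cx'])/f['fx']*z,(v-f['cy'])/f['fy']*z,z],-1)
    W=(P-t)@R; W[z==0]=np.nan
    return W
E
python3 - <<'E'
from h import *
for n in('top','side'):
    f=grab_frame(n); save(f,n+'0.png'); np.savez('/tmp/'+n+'0.npz',**f)
    R,_=cv2.Rodrigues(np.array(f['rvec'],float));print(n,-R.T@np.array(f['tvec']).reshape(3),f['fx'],R[2])
print(state())
E
```

```text
top [ 395.65635906   13.67922446 1442.94267626] 451.08555342176123 [ 0.1243865  -0.00543002 -0.99221899]
side [ 416.88981487 -849.48046933  732.74219486] 444.65206419038645 [ 0.14164704  0.77482826 -0.61609844]
{'time_s': 0.1, 'qpos': array([ 6.46304799e+01,  1.83460842e+01,  8.96992279e+01,  1.49386921e-03,
        7.20413185e+01, -1.14789333e+00]), 'qvel': array([-0.00257499, -0.00291457, -0.27284835, -0.00723237, -0.02219714,
        0.01000213]), 'effort': array([-5.30545385e-04, -4.13330376e+01, -2.32508880e+01,  7.28839450e-02,
        4.21025371e-02, -4.73029377e-05]), 'ee_pos': array([235.72610062, 523.98044357, 213.22459405]), 'ee_rot': array([-1.79913415e+02, -3.15558923e-03,  1.55777909e+02]), 'force': array([ 0.16543241, -0.31541792, -0.27261946]), 'torque': array([-0.00782939, -0.01429396,  0.03301171]), 'gripper_width': 91.18650193547185}
```

View pics/top0.png

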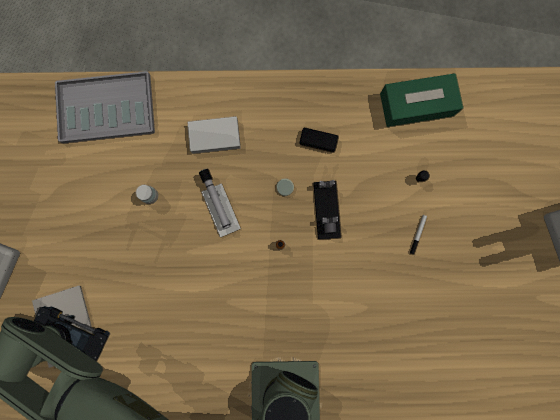

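View pics/side0.png

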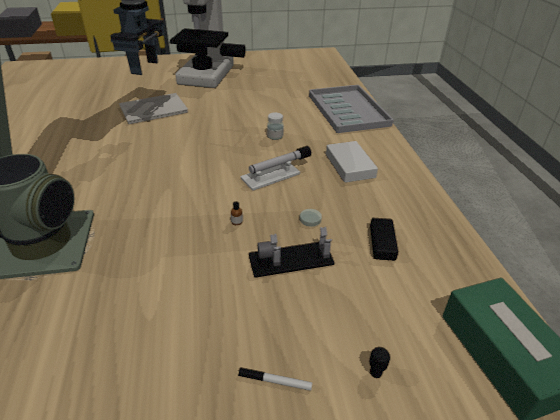

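The top view shows the torch at about (205..230, 172..232) with its black head at (206,176), and the cradle at (327,210) with its grey socket near (328,226). Next I'll measure both in depth.

```bash
python3 - <<'E'
from h import *
for n in('top','side'):
    f=dict(np.load(f'/tmp/{n}0.npz')); W=world(f)
    np.save(f'/tmp/W{n}.npy',W)
    if n=='top': bx=[(185,160,250,240),(300,170,355,245)]
    else: bx=[(232,140,322,195),(240,222,345,280)]
    ims=[]
    for (a,b,c,d) in bx:
        im=cv2.cvtColor(f['color'][b:d,a:c],cv2.COLOR_RGB2BGR); ims.append(cv2.resize(im,(390,int(390*(d-b)/(c-a)) ),interpolation=cv2.INTER_CUBIC))
    h=max(i.shape[0] for i in ims)
    ims=[cv2.copyMakeBorder(i,0,h-i.shape[0],0,10,cv2.BORDER_CONSTANT) for i in ims]
    o=np.hstack(ims); s=min(1,600/o.shape[0]); cv2.imwrite(f'pics/{n}_zoom.png',cv2.resize(o,None,fx=s,fy=s))
    P=W[np.isfinite(W[...,0])]
    for nm,(a,b,c,d) in zip(('torch','cradle'),bx):
        Q=W[b:d,a:c].reshape(-1,3); col=f['color'][b:d,a:c].reshape(-1,3)
        for lo,hi in((4,14),(14,40),(40,52),(52,80)):
            m=(Q[:,2]>lo)&(Q[:,2]<hi); q=Q[m]
            if m.sum()<5: continue
            rr=cv2.minAreaRect(q[:,:2].astype(np.float32))
            print(n,nm,lo,hi,m.sum(),q.mean(0).round(1),np.round(rr[0],1),np.round(rr[1],1),round(rr[2],1),'z',np.percentile(q[:,2],[5,50,95]).round(1))
    print(n,'table z',[np.round(W[v,u],1) for u,v in ((250,300),(300,290))])
E
```

```text
top torch 4 14 915 [582.3 200.2   8. ] [608.2 210.4] [208.8 258.4] 89.7 z [ 4.3  7.8 12.8]
top torch 14 40 66 [565.4 195.9  21.4] [571.8 195.8] [157.2  68.1] 22.7 z [14.2 15.8 39.9]
top torch 40 52 159 [596.3 204.9  48.1] [601.9 208.8] [193.   41.1] 22.9 z [41.4 49.2 51.8]
top torch 52 80 396 [610.3 212.3  56.6] [604.6 209. ] [197.6  32.6] 23.6 z [52.5 56.2 62.3]
top cradle 4 14 1210 [ 574.3 -142.6    8.4] [ 579.8 -145.1] [175.2 240.9] 89.1 z [ 4.3  8.3 13. ]
top cradle 14 40 179 [ 578.6 -138.9   21.4] [ 568.8 -143.7] [183.5  71.9] 4.3 z [14.2 17.2 35.1]
top cradle 40 52 19 [ 530.2 -142.7   47.7] [ 567.9 -143.8] [147.6  35.8] 3.6 z [42.6 48.3 51.6]
top cradle 52 80 181 [ 547.6 -145.4   61. ] [ 574.6 -143.5] [161.   45.1] 2.9 z [53.6 60.5 70.1]
top table z [array([287.3, 104.4,   1.4]), array([316.1, -53.4,  -2.8])]
side torch 4 14 720 [573.9 193.2   9.6] [609.1 257.7] [275.6 269. ] 80.5 z [ 4.6 10.  12.8]
side torch 14 40 128 [587.4 195.   26.8] [611.7 203.2] [196.5  46.2] 25.1 z [14.8 26.4 39.3]
side torch 40 52 246 [600.3 196.8  46.3] [607.1 207. ] [197.3  36.6] 22.6 z [41.1 46.4 51.5]
side torch 52 80 318 [614.8 209.8  56.5] [607.7 209.8] [199.2  30.8] 21.0 z [52.4 56.4 61.7]
side cradle 4 14 1630 [ 575.5 -145.4    9.9] [589.9 -99.6] [184.5 257.7] 85.3 z [ 6.1 10.1 12.5]
side cradle 14 40 330 [ 572.5 -148.3   26.8] [ 575.4 -105.5] [161.7 136.6] 3.1 z [14.9 27.2 38.4]
side cradle 40 52 140 [ 557.1 -152.3   46.3] [ 577.5 -142.7] [161.2  38.3] 4.1 z [41.2 45.9 51.4]
side cradle 52 80 324 [ 554.5 -143.9   60.4] [ 577.5 -142.8] [162.   46.7] 3.6 z [52.8 60.9 68.1]
side table z [array([ 466. , -239.7,   -4.3]), array([ 574.5, -232.4,   -0.7])]
```

View pics/top_zoom.png

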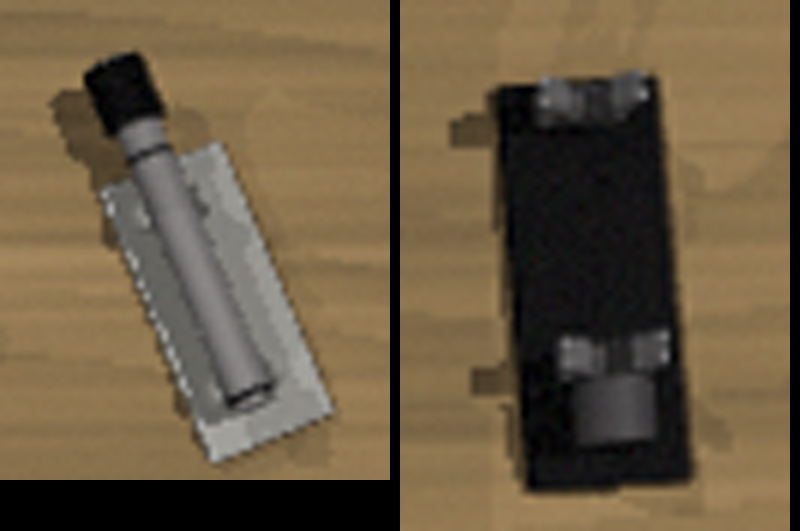

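View pics/side_zoom.png

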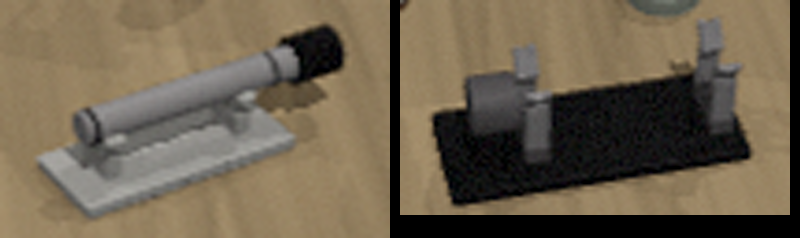

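```bash
cat >> h.py <<'E'
def plane(f,uv,z):
    R,_=cv2.Rodrigues(np.array(f['rvec'],float)); t=np.array(f['tvec'],float).reshape(3)
    C=-R.T@t; uv=np.asarray(uv,float).reshape(-1,2)
    d=np.c_[(uv[:,0]-f['cx'])/f['fx'],(uv[:,1]-f['cy'])/f['fy'],np.ones(len(uv))]@R
    s=(z-C[2])/d[:,2]; return C+d*s[:,None]
def proj(f,X):
    K=np.array([[f['fx'],0,f['cx']],[0,f['fy'],f['cy']],[0,0,1.]])
    return cv2.projectPoints(np.asarray(X,float).reshape(-1,3),np.array(f['rvec'],float),np.array(f['tvec'],float),K,None)[0].reshape(-1,2)
E
python3 - <<'E'
from h import *
for n,b in (('top',(300,170,355,245)),('side',(240,222,345,280))):
    f=dict(np.load(f'/tmp/{n}0.npz')); W=np.load(f'/tmp/W{n}.npy')
    a,bb,c,d=b
    # cradle: fill hull of dark pixels near plate height
    v=f['color'].max(2)[bb:d,a:c]; ys,xs=np.where(v<45)
    z=W[bb:d,a:c,2][ys,xs]; k=(z>3)&(z<17); 
    m=np.zeros(v.shape,np.uint8); m[ys[k],xs[k]]=1
    nl,l,st,_=cv2.connectedComponentsWithStats(m); i=1+np.argmax(st[1:,4]); ys,xs=np.where(l==i)
    P=plane(f,np.c_[xs+a,ys+bb],10)[:,:2]
    rr=cv2.minAreaRect(P.astype(np.float32)); print(n,'plate',np.round(rr,1) if 0 else rr)
    # torch axis from depth points: barrel points above z 40
    bt=(185,160,250,240) if n=='top' else (232,140,322,195)
    a,bb,c,d=bt; Q=W[bb:d,a:c].reshape(-1,3); Q=Q[(Q[:,2]>47)&(Q[:,2]<70)]
    mn=Q.mean(0); 
    vx,vy,x0,y0=cv2.fitLine(Q[:,:2].astype(np.float32),cv2.DIST_HUBER,0,.01,.01).ravel()
    if vx<0: vx,vy=-vx,-vy
    s=(Q[:,0]-x0)*vx+(Q[:,1]-y0)*vy; w=-(Q[:,0]-x0)*vy+(Q[:,1]-y0)*vx
    print(n,'torch yaw',np.degrees(np.arctan2(vy,vx)),'ends',s.min(),s.max(),'tail',(x0+vx*s.min(),y0+vy*s.min()),'head',(x0+vx*s.max(),y0+vy*s.max()),'w',np.percentile(w,[2,98]))
E
```

```text
top plate ((569.9381103515625, -142.12655639648438), (183.6814422607422, 72.93688201904297), 3.510340929031372)
top torch yaw 22.796091 ends -99.10738465578372 98.74893596864072 tail (np.float64(513.1244720424187), np.float64(171.09341771280802)) head (np.float64(695.5261569412082), np.float64(247.7533876236654)) w [-13.06790543  13.80748605]
side plate ((570.1600341796875, -146.0278778076172), (183.7891082763672, 77.95974731445312), 3.813030481338501)
side torch yaw 21.623438 ends -100.88774435575804 98.8112624915811 tail (np.float64(516.5682891523752), np.float64(168.00296145373267)) head (np.float64(702.2136399878029), np.float64(241.5930203793362)) w [-8.44968455 14.59765556]
```

```bash
cat >> h.py <<'E'
def rz(a): a=np.radians(a); return np.array([[np.cos(a),-np.sin(a),0],[np.sin(a),np.cos(a),0],[0,0,1]])
def overlay(f,name,box,objs,s=6):
    a,b,c,d=box
    im=cv2.resize(cv2.cvtColor(f['color'][b:d,a:c],cv2.COLOR_RGB2BGR),None,fx=s,fy=s,interpolation=cv2.INTER_CUBIC)
    for pts,col in objs:
        p=(proj(f,pts)-[a-.5,b-.5])*s
        cv2.polylines(im,[np.round(p).astype(np.int32)],False,col,1)
    cv2.imwrite('pics/'+name,im); return im
def hull(f,X):
    return cv2.convexHull(proj(f,X).astype(np.float32)).reshape(-1,2)
def cyl(o,yaw,x0,x1,r,z=0):
    t=np.linspace(0,2*np.pi,40); L=[]
    for x in(x0,x1): L.append(np.c_[np.full(40,x),r*np.cos(t),r*np.sin(t)])
    return np.vstack(L)@rz(yaw).T+o
def rect(o,yaw,x0,x1,hw,z):
    return np.array([[x0,-hw,z],[x1,-hw,z],[x1,hw,z],[x0,hw,z],[x0,-hw,z]])@rz(yaw).T+o
E
python3 - <<'E'
from h import *
G=(0,255,0);Rd=(0,0,255)
yt=22.3; c=np.array([606,208,45.]); g=c-rz(yt)[:,0]*32
yc=3.6; s=np.array([564.5,-143.8,45])
print(g)
out={}
for n,bt,bc in(('top',(185,160,250,240),(300,170,355,245)),('side',(232,140,322,195),(240,222,345,280))):
    f=dict(np.load(f'/tmp/{n}0.npz'))
    def H(X):  # return circles polylines
        return [(X[:40],Rd),(X[40:],Rd),(X[[0,40]],G),(X[[20,60]],G),(X[[10,50]],G),(X[[30,70]],G)]
    o=H(cyl(g,yt,-66,94,12))+H(cyl(g,yt,94,130,17))
    i1=overlay(f,f'ov_{n}_t.png',bt,o)
    o=[(rect(s-[0,0,45],yc,-88,99,37.5,10),G)]
    for x in(-32,84): o.append((rect(s,yc,x-7,x+7,18.5,23),Rd))
    o+=H(cyl(s,yc,-72,-44,18))
    i2=overlay(f,f'ov_{n}_c.png',bc,o)
    h=max(i1.shape[0],i2.shape[0]); p=lambda i:cv2.copyMakeBorder(i,0,h-i.shape[0],0,6,cv2.BORDER_CONSTANT)
    o=np.hstack([p(i1),p(i2)]); k=min(1,800/o.shape[1],600/o.shape[0]); cv2.imwrite(f'pics/ov_{n}.png',cv2.resize(o,None,fx=k,fy=k,interpolation=cv2.INTER_AREA))
E
```

```text
[576.39328901 195.8574029   45.        ]
```

View pics/ov_top.png

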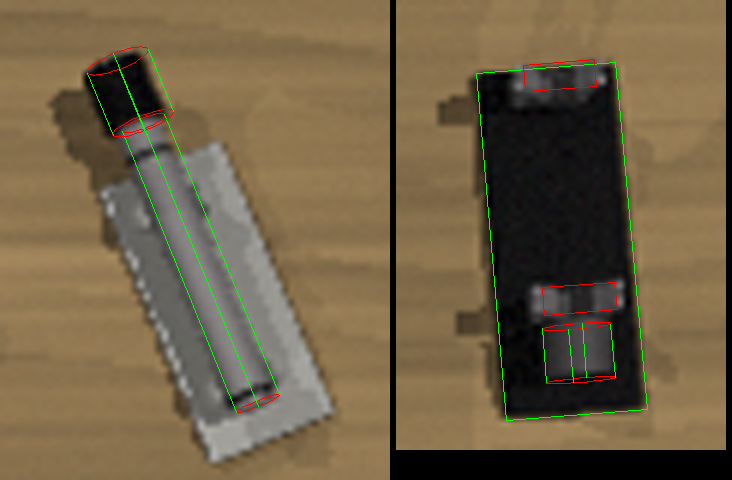

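View pics/ov_side.png

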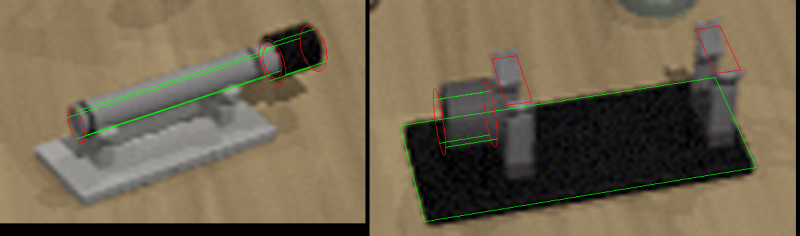

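```bash
cat > fit.py <<'E'
from h import *
from scipy.optimize import minimize
from scipy.ndimage import map_coordinates, gaussian_filter
def grad(f,s=0.8):
    g=f['color'].astype(float); m=0
    gx=[gaussian_filter(g[...,k],s,order=(0,1)) for k in range(3)]; gy=[gaussian_filter(g[...,k],s,order=(1,0)) for k in range(3)]
    return np.sqrt(sum(a*a for a in gx)+sum(a*a for a in gy))
def samp(p,n=60):
    p=np.vstack([p,p[:1]]); L=np.r_[0,np.cumsum(np.linalg.norm(np.diff(p,axis=0),axis=1))]
    t=np.linspace(0,L[-1],int(L[-1]*2)); return np.c_[np.interp(t,L,p[:,0]),np.interp(t,L,p[:,1])]
def score(f,G,contours):
    return np.mean([np.minimum(map_coordinates(G,samp(c).T[::-1],order=1),60).mean() for c in contours])
def torchc(f,o,y): return [hull(f,cyl(o,y,-66,94,12)),hull(f,cyl(o,y,94,130,17))]
def cradc(f,o,y): return [proj(f,rect(o-[0,0,45],y,-88,99,37.5,10))[:4],proj(f,rect(o-[0,0,45],y,-88,99,37.5,10))[:4],hull(f,cyl(o,y,-72,-44,18))]
def fit(fs,cf,o,y,z=45,span=(8,8,3)):
    Gs=[grad(f) for f in fs]
    def c(p): return -sum(score(f,G,cf(f,np.array([p[0],p[1],z]),p[2])) for f,G in zip(fs,Gs))
    best=None
    for dx in np.linspace(-span[0],span[0],5):
        for dy in np.linspace(-span[1],span[1],5):
            for dA in (-span[2]/2,0,span[2]/2):
                v=c([o[0]+dx,o[1]+dy,y+dA]); 
                if best is None or v<best[0]: best=(v,[o[0]+dx,o[1]+dy,y+dA])
    b=best[1]; sim=np.array([b,[b[0]+2,b[1],b[2]],[b[0],b[1]+2,b[2]],[b[0],b[1],b[2]+1]])
    r=minimize(c,b,method='Nelder-Mead',options=dict(initial_simplex=sim,xatol=.02,fatol=.001)); return r.x,-r.fun
E
python3 - <<'E'
from fit import *
F=[dict(np.load(f'/tmp/{n}0.npz')) for n in('top','side')]
for nm,cf,o,y in(('torch',torchc,(577,197),22.3),('seat',cradc,(564.5,-143.8),3.6)):
    for l,fs in(('top',F[:1]),('side',F[1:]),('both',F)): print(nm,l,fit(fs,cf,o,y))
E
```

```text
torch top (array([576.54118798, 194.95967128,  24.44743353]), np.float64(36.84093309267065))
torch side (array([576.58645044, 199.76824348,  22.82948523]), np.float64(38.00515572211793))
torch both (array([576.26748903, 196.38759   ,  23.76113499]), np.float64(72.78645069970149))
seat top (array([ 565.67051767, -142.38866755,    3.64679479]), np.float64(42.7320130537528))
seat side (array([ 566.018496  , -146.60230415,    3.274022  ]), np.float64(36.90973522460806))
seat both (array([ 566.10717939, -143.73270554,    2.2451096 ]), np.float64(71.0709566626759))
```

```bash
python3 - <<'E'
from fit import *
F=[dict(np.load(f'/tmp/{n}0.npz')) for n in('top','side')]
def restc(f,o,y): return [proj(f,rect(o-[0,0,45],y,-80,80,35,10))[:4]]
for l,fs in(('top',F[:1]),('side',F[1:]),('both',F)): print('rest',l,fit(fs,restc,(577,196),22.6,span=(16,8,3)))
Gr=(0,255,0)
for n,f,bt,p in(('top',F[0],(185,160,250,240),None),('side',F[1],(232,140,322,195),None)):
    r,_=fit([f],restc,(577,196),22.6,span=(16,8,3)); t,_=fit([f],torchc,(577,197),22.6)
    cl=lambda f,o,y:[]
    a,b,c,d=bt; im=cv2.resize(cv2.cvtColor(f['color'][b:d,a:c],cv2.COLOR_RGB2BGR),None,fx=8,fy=8,interpolation=cv2.INTER_CUBIC)
    for cs,col in((restc(f,np.array([r[0],r[1],45]),r[2]),(0,255,0)),(torchc(f,np.array([t[0],t[1],45]),t[2]),(0,0,255))):
        for c_ in cs: cv2.polylines(im,[np.round((c_-[a-.5,b-.5])*8).astype(np.int32)],True,col,1)
    im=im[:600]; cv2.imwrite(f'pics/fit_{n}.png',im)
E
```

```text
rest top (array([573.70479851, 197.82633571,  22.82140484]), np.float64(35.496722987924336))
rest side (array([575.32324523, 198.22001261,  22.90939171]), np.float64(30.57068248516652))
rest both (array([574.29638823, 197.98832545,  22.90109017]), np.float64(65.58072086182995))
```

View pics/fit_top.png

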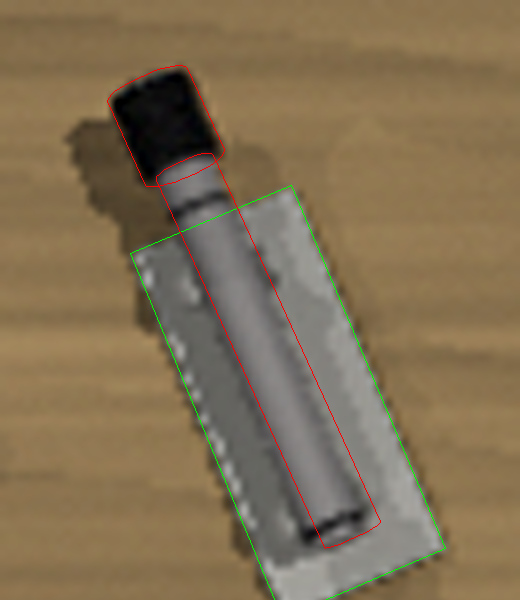

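View pics/fit_side.png

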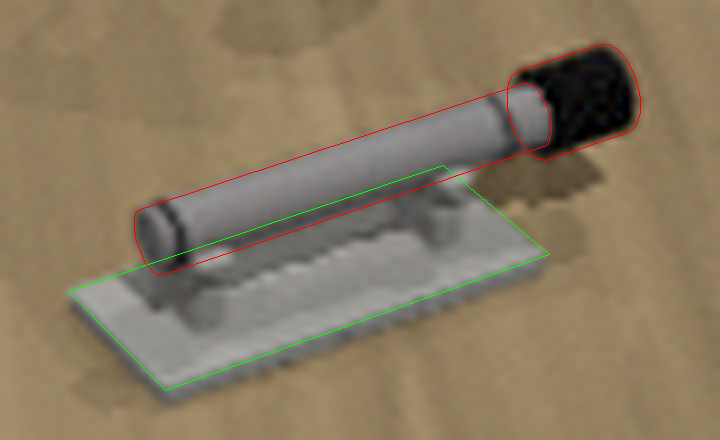

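```bash
cat >> h.py <<'E'
from scipy.spatial.transform import Rotation as Ro
def delta(target,yaw):
    s=state(); R=Ro.from_euler('xyz',s['ee_rot'],degrees=True); T=Ro.from_euler('xyz',[180,0,yaw],degrees=True)
    print('shift',(R.inv().apply(np.array(target)-s['ee_pos'])).round(1),'rotvec',(R.inv()*T).as_rotvec().round(4),'t',s['time_s'],'F',np.round(s['force'],2),'pos',s['ee_pos'].round(2),'rot',s['ee_rot'].round(2),'w',round(s['gripper_width'],1))
E
python3 -c "
from h import *
delta([573.7,197.7,130],202.9)"
```

```text
shift [-442.1 -158.8   83.4] rotvec [-1.400e-03 -7.000e-04 -8.224e-01] t 0.1 F [ 0.17 -0.32 -0.27] pos [235.73 523.98 213.22] rot [-179.91   -0.    155.78] w 91.2
```

>>> servo_tool(plan=[[[-15,-5,0,0,0,-0.03,1],[-45,-16,5,0,0,-0.09,1],[-85,-30,10,0,0,-0.16,1],[-125,-45,15,0,0,-0.23,1],[-165,-59,20,0,0,-0.3,1],[-205,-74,25,0,0,-0.37,1],[-245,-88,30,0,0,-0.44,1],[-285,-102,38,0,0,-0.52,1],[-325,-117,46,0,0,-0.6,1],[-365,-131,55,0,0,-0.68,1],[-400,-144,64,0,0,-0.75,1],[-425,-153,74,0,0,-0.8,1],[-438,-157.5,80,0,0,-0.822,1],[-442,-159,83.5,0,0,-0.822,1],[-442,-159,83.5,0,0,-0.822,1],[-442,-159,83.5,0,0,-0.822,1]]], squeeze=40)

```text
time_s: 1.7
ee_pos: [573.2, 198.7, 130.5]
ee_rot: [180.0, -0.0, -157.1]
force: [-0.0, -0.3, -0.5]
gripper_width: 91.2
```

```bash
python3 -c "
from h import *
delta([573.7,197.7,26],202.9)
for n in ('top','side'):
    f=grab_frame(n); save(f,n+'1.png')
    b=(170,140,260,240) if n=='top' else (220,90,340,200)
    overlay(f,n+'1z.png',b,[],6)
"
```

```text
shift [-1.000e-01 -1.100e+00  1.045e+02] rotvec [ 0.0005 -0.0002 -0.0002] t 1.7 F [-0.04 -0.34 -0.45] pos [573.21 198.66 130.53] rot [ 1.7997e+02 -1.0000e-02 -1.5711e+02] w 91.2
```

View pics/side1z.png

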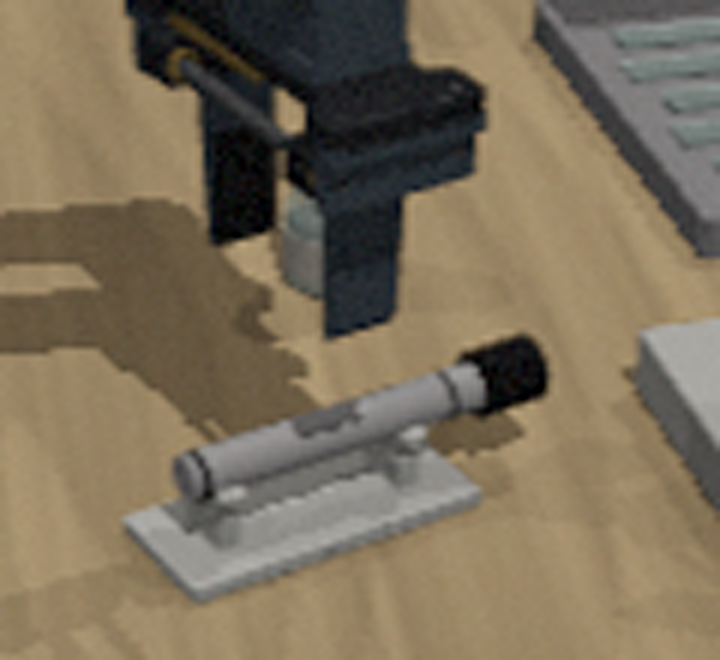

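View pics/top1z.png

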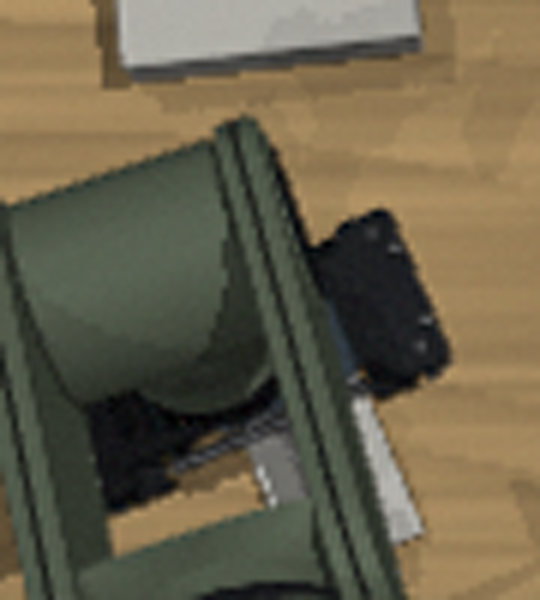

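The side view shows the open fingers at about (245..360, 240..330), straddling the barrel, so I'll descend.

>>> servo_tool(plan=[[[0,-0.5,10,0,0,0,1],[0,-1,25,0,0,0,1],[0,-1,40,0,0,0,1],[0,-1,55,0,0,0,1],[0,-1,70,0,0,0,1],[0,-1,82,0,0,0,1],[0,-1,92,0,0,0,1],[0,-1,100,0,0,0,1],[0,-1,104,0,0,0,1],[0,-1,104.5,0,0,0,1],[0,-1,104.5,0,0,0,1],[0,-1,104.5,0,0,0,1]]])

```text
time_s: 3.0
ee_pos: [574.6, 197.2, 26.5]
ee_rot: [-180.0, 0.1, -157.1]
force: [0.3, -0.2, 0.0]
gripper_width: 91.0
```

```bash
python3 -c "
from h import *
delta([573.7,197.7,26],202.9)
f=grab_frame('side'); overlay(f,'side2z.png',(220,90,340,200),[],6)
"
```

```text
shift [0.7 0.8 0.5] rotvec [-0.0001  0.0013 -0.0005] t 3.0 F [ 0.25 -0.24  0.01] pos [574.62 197.24  26.53] rot [-1.8000e+02  7.0000e-02 -1.5713e+02] w 91.0
```

View pics/side2z.png

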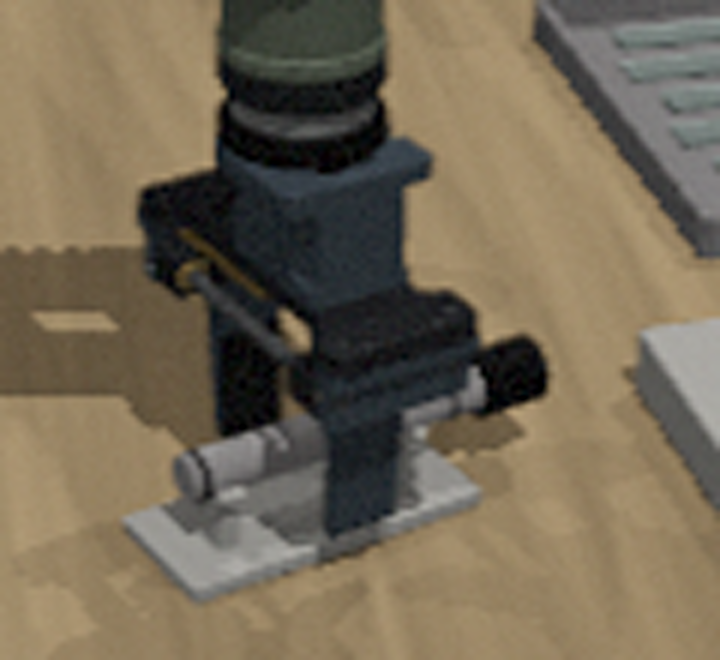

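>>> servo_tool(plan=[[[0,0,0,0,0,0,0.4],[0,0,0,0,0,0,0.3],[0,0,0,0,0,0,0.2],[0,0,0,0,0,0,0.1],[0,0,0,0,0,0,0.1],[0,0,0,0,0,0,0.1],[0,0,0,0,0,0,0.1],[0,0,0,0,0,0,0.1],[0,0,0,0,0,0,0.1],[0,0,0,0,0,0,0.1]]], squeeze=6)

```text
time_s: 4.05
ee_pos: [573.9, 197.8, 26.0]
ee_rot: [179.9, 0.0, -157.2]
force: [-1.4, 3.4, 0.7]
gripper_width: 23.7
```

>>> servo_tool(plan=[[[0,0.4,0,0,0,0,0.1],[0,0.8,0,0,0,0,0.1],[0,0.8,0,0,0,0,0.1],[0,0.8,0,0,0,0,0.1]]], squeeze=6)

```text
time_s: 4.45
ee_pos: [573.9, 197.8, 26.0]
ee_rot: [180.0, 0.0, -157.1]
force: [-0.9, 2.0, 1.3]
gripper_width: 23.9
```

>>> servo_tool(plan=[[[0,0.6,0,0,0,0,0.1],[0,1.2,0,0,0,0,0.1],[0,1.2,0,0,0,0,0.1],[0,1.2,0,0,0,0,0],[0,1.2,0,0,0,0,0],[0,1.2,0,0,0,0,0],[0,1.2,0,0,0,0,0]]], squeeze=45)

```text
time_s: 5.15
ee_pos: [573.8, 198.0, 26.0]
ee_rot: [-179.9, 0.0, -157.1]
force: [1.0, -5.2, 1.3]
gripper_width: 22.7
```

>>> servo_tool(plan=[[[0,1.2,-2,0,0,0,0],[0,1.2,-5,0,0,0,0],[0,1.2,-12,0,0,0,0],[0,1.2,-25,0,0,0,0],[0,1.2,-40,0,0,0,0],[0,1.2,-55,0,0,0,0],[0,1.2,-70,0,0,0,0],[0,1.2,-82,0,0,0,0],[0,1.2,-90,0,0,0,0],[0,1.2,-92,0,0,0,0],[0,1.2,-92,0,0,0,0],[0,1.2,-92,0,0,0,0]]])

```text
time_s: 6.35
ee_pos: [572.5, 199.9, 117.3]
ee_rot: [180.0, -0.1, -157.1]
force: [0.4, -0.3, -1.1]
gripper_width: 23.5
```

```bash
python3 -c "
from h import *
delta([573.7,197.7,26],202.9); print(state()['torque'])
f=grab_frame('side'); overlay(f,'side3z.png',(220,80,340,190),[],6)
"
```

```text
shift [-0.4 -2.5 91.3] rotvec [ 0.0002 -0.0014 -0.0005] t 6.35 F [ 0.4  -0.29 -1.1 ] pos [572.47 199.9  117.27] rot [ 1.7999e+02 -8.0000e-02 -1.5713e+02] w 23.5
[0.05803517 0.02999413 0.03023054]
```

View pics/side3z.png

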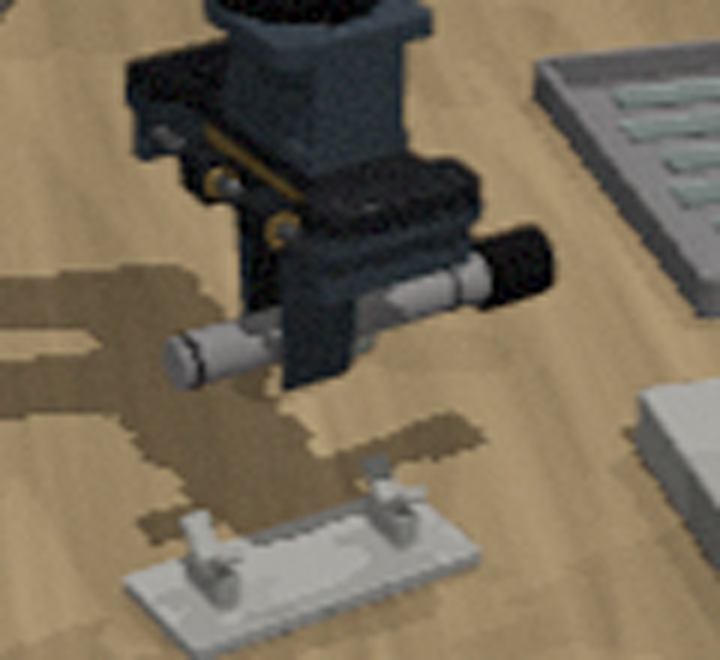

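```bash
python3 -c "
from h import *
delta([594.2,-141.6,117],183.5)"
```

```text
shift [ 1.127e+02 -3.231e+02  2.000e-01] rotvec [-0.     -0.0017  0.3381] t 6.4 F [ 0.54 -0.38 -0.28] pos [572.4  199.91 117.14] rot [ 1.7999e+02 -9.0000e-02 -1.5713e+02] w 23.4
```

>>> servo_tool(plan=[[[3,-9,0,0,0,0.01,0],[9,-26,0,0,0,0.03,0],[18,-50,0,0,0,0.05,0],[27,-78,0,0,0,0.08,0],[37,-106,0,0,0,0.11,0],[47,-134,0,0,0,0.14,0],[57,-162,0,0,0,0.17,0],[66,-190,0,0,0,0.2,0],[76,-218,0,0,0,0.23,0],[86,-246,0,0,0,0.26,0],[95,-272,0,0,0,0.29,0],[103,-295,0,0,0,0.31,0],[109,-312,0,0,0,0.33,0],[112,-320,0,0,0,0.338,0],[112.7,-323,0,0,0,0.338,0],[112.7,-323,0,0,0,0.338,0],[112.7,-323,0,0,0,0.338,0],[112.7,-323,0,0,0,0.338,0]]])

```text
time_s: 8.2
ee_pos: [594.6, -140.4, 118.0]
ee_rot: [180.0, -0.0, -176.4]
force: [-0.1, -0.2, -1.3]
gripper_width: 23.3
```

```bash
python3 -c "
from fit import *
delta([594.2,-141.6,117],183.5)
for n in ('side','top'):
    f=grab_frame(n); np.savez('/tmp/'+n+'4.npz',**f)
    s=state(); z=s['ee_pos'][2]+19
    if n=='side': print('torch side fit',fit([f],torchc,(597,-141),3.5,z=z))
    o=[]
    g=np.array([594.2+3,-141.4,z])
    for x0,x1,r in((-66,94,12),(94,130,17)):
        X=cyl(g,3.5,x0,x1,r); o+=[(X[:40],(0,0,255)),(X[40:],(0,0,255)),(X[[10,50]],(0,255,0)),(X[[30,70]],(0,255,0))]
    overlay(f,n+'4z.png',(235,165,365,285) if n=='side' else (290,140,370,240),o,6)
"
```

```text
shift [ 0.5 -1.2  1. ] rotvec [ 0.0003 -0.0001  0.0014] t 8.2 F [-0.12 -0.16 -1.28] pos [ 594.61 -140.38  117.97] rot [ 179.98   -0.   -176.42] w 23.3
torch side fit (array([ 597.60082017, -138.49927877,    3.13028771]), np.float64(39.83077751236958))
```

View pics/side4z.png

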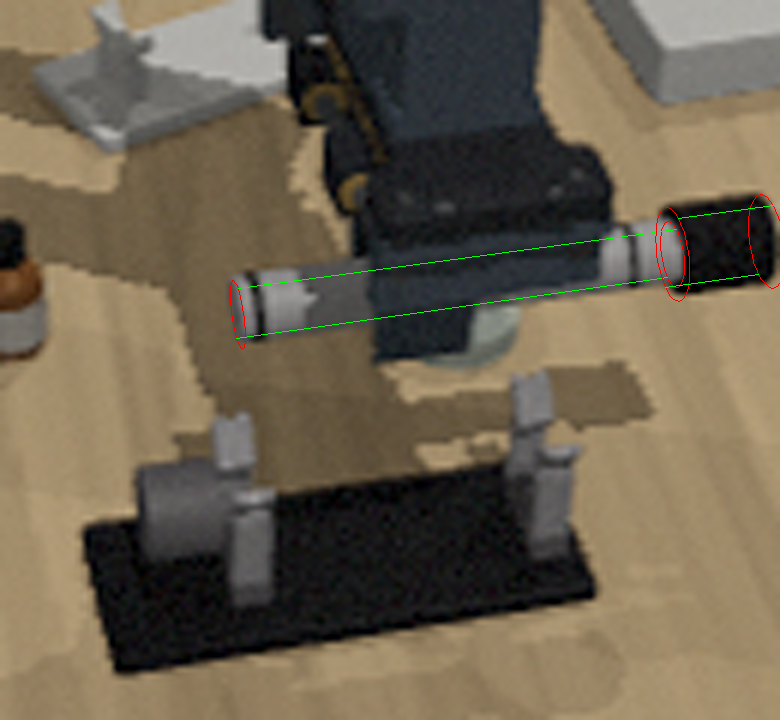

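View pics/top4z.png

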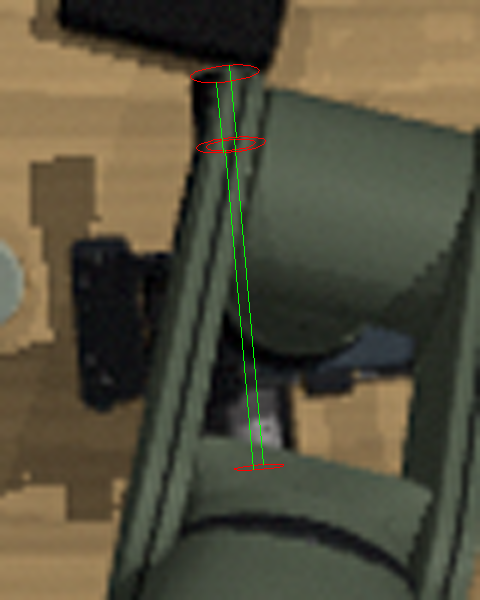

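```bash
python3 - <<'E'
from fit import *
F=[dict(np.load(f'/tmp/{n}0.npz')) for n in('top','side')]
def box(o,y): return np.vstack([rect(o-[0,0,45],y,-88,99,37.5,z)[:4] for z in(0,10)])
def cr(f,o,y): return [hull(f,box(o,y))]
def tops(f,o,y):
    r=[]
    for x in(-32,84):
        for s in(-1,1): r.append(proj(f,np.array([[x-7,s*18.5,23],[x+7,s*18.5,23]])@rz(y).T+o))
    r.append(hull(f,cyl(o,y,-72,-44,18)));return r
for l,fs in(('top',F[:1]),('side',F[1:]),('both',F)): print('plate',l,fit(fs,cr,(565.5,-143.5),3.5))
for l,fs in(('top',F[:1]),('side',F[1:]),('both',F)): print('clip/socket',l,fit(fs,tops,(565.5,-143.5),3.5,span=(4,5,1)))
print('rest both w box')
def rc(f,o,y): return [hull(f,np.vstack([rect(o-[0,0,45],y,-80,80,35,z)[:4] for z in(0,10)]))]
for l,fs in(('top',F[:1]),('side',F[1:])): print(l,fit(fs,rc,(574,198),22.9))
# black box
W=np.load('/tmp/Wtop.npy'); f=F[0]
Q=W[125:156,296:342].reshape(-1,3);c=f['color'][125:156,296:342].reshape(-1,3).max(1)
q=Q[(c<60)&(Q[:,2]>5)]; print('case',q.min(0),q.max(0),cv2.minAreaRect(q[:,:2].astype(np.float32)))
W=np.load('/tmp/Wside.npy'); f=F[1]
Q=W[214:264,365:402].reshape(-1,3);c=f['color'][214:264,365:402].reshape(-1,3).max(1)
q=Q[(c<60)&(Q[:,2]>5)]; print('case',q.min(0),q.max(0),np.percentile(q[:,2],95),cv2.minAreaRect(q[:,:2].astype(np.float32)))
E
```

```text
plate top (array([ 564.75291624, -142.81774151,    3.60240097]), np.float64(54.28442132829488))
plate side (array([ 565.53635229, -141.38152048,    3.14190997]), np.float64(49.53068653610029))
plate both (array([ 565.31937417, -141.8248889 ,    3.33432366]), np.float64(101.97475265782265))
clip/socket top (array([ 566.28934958, -137.01180058,    5.22240713]), np.float64(32.50874083801591))
clip/socket side (array([ 567.83687345, -147.93157239,    2.71448256]), np.float64(23.533560242972897))
clip/socket both (array([ 567.80494597, -147.60641911,    2.25016826]), np.float64(53.03232274804731))
rest both w box
top (array([574.45094555, 198.47413553,  22.90620122]), np.float64(35.017889171144624))
side (array([576.86742326, 210.67312717,  22.75944106]), np.float64(26.120943997375743))
case [ 757.66357215 -180.02784836    5.20867256] [834.6975829  -59.9666056   41.91785611] ((797.316162109375, -120.19498443603516), (118.08257293701172, 56.0095100402832), 75.49280548095703)
case [ 760.32204461 -183.5979186     5.1912562 ] [833.79914273 -58.5017172   37.06209736] 34.1435237953519 ((797.970703125, -121.30715942382812), (119.89237213134766, 52.130001068115234), 75.81451416015625)
```

>>> servo_tool(plan=[[[0.5,0,5,0,0,0.002,0],[1,0,15,0,0,0.003,0],[1,0,28,0,0,0.003,0],[1,0,40,0,0,0.003,0],[1,0,50,0,0,0.003,0],[1,0,56,0,0,0.003,0],[1,0,58,0,0,0.003,0],[1,0,58,0,0,0.003,0],[1,0,58,0,0,0.003,0]]])

```text
time_s: 9.2
ee_pos: [594.0, -141.5, 60.4]
ee_rot: [-180.0, 0.1, -176.7]
force: [0.9, -0.6, -2.0]
gripper_width: 23.4
```

```bash
python3 -c "
from fit import *
delta([593.6,-140.4,26],183.4)
f=grab_frame('side'); overlay(f,'side5z.png',(240,170,360,285),[],6)
"
```

```text
shift [ 0.4  1.2 34.4] rotvec [-0.0002  0.001  -0.0011] t 9.2 F [ 0.93 -0.6  -2.02] pos [ 594.03 -141.52   60.35] rot [-1.7999e+02  6.0000e-02 -1.7667e+02] w 23.4
```

View pics/side5z.png

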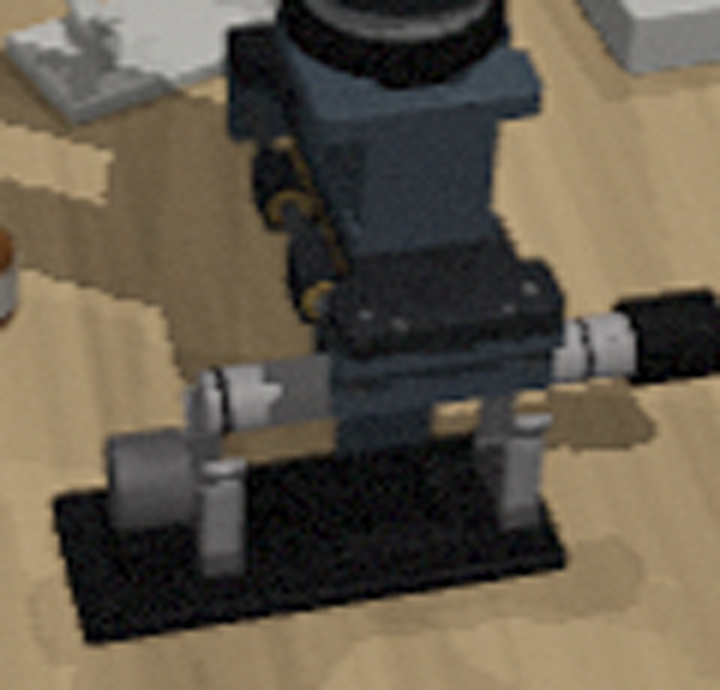

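The tail (215,400) sits over the rear clip, clear of the socket (150,480), so I'll continue gently.

>>> servo_tool(plan=[[[0,0,2,0,0,0,0],[0,0,4,0,0,0,0],[0,0,6,0,0,0,0],[0,0,8,0,0,0,0],[0,0,9,0,0,0,0],[0,0,9,0,0,0,0],[0,0,9,0,0,0,0]]])

```text
time_s: 9.95
ee_pos: [593.7, -141.4, 50.9]
ee_rot: [180.0, 0.0, -176.7]
force: [0.3, 0.8, -1.8]
gripper_width: 23.5
```

```bash
python3 -c "
from fit import *
delta([593.6,-140.4,26],183.4);print(state()['torque'])"
```

```text
shift [ 0.   1.  24.9] rotvec [ 0.0001  0.0001 -0.0012] t 9.95 F [ 0.33  0.78 -1.79] pos [ 593.67 -141.44   50.94] rot [ 1.8000e+02  1.0000e-02 -1.7667e+02] w 23.5
[ 0.05639456  0.08111904 -0.01610744]
```

>>> servo_tool(plan=[[[0,0.4,1,0,0,0,0],[0,0.7,2,0,0,0,0],[0,0.7,3,0,0,0,0],[0,0.7,4,0,0,0,0],[0,0.7,5,0,0,0,0],[0,0.7,6,0,0,0,0],[0,0.7,6,0,0,0,0]]])

```text
time_s: 10.65
ee_pos: [593.5, -140.7, 44.7]
ee_rot: [180.0, -0.0, -176.7]
force: [0.8, 0.9, -0.8]
gripper_width: 23.1
```

>>> servo_tool(plan=[[[0,0,1,0,0,0,0],[0,0,2,0,0,0,0],[0,0,3,0,0,0,0],[0,0,3,0,0,0,0]]])

```text
time_s: 11.05
ee_pos: [593.9, -140.8, 42.4]
ee_rot: [-180.0, 0.1, -176.7]
force: [-0.6, -0.4, 1.2]
gripper_width: 23.3
```

Contact begins (force up about 2.5 N). I'll press on in small steps.

>>> servo_tool(plan=[[[0,0,1,0,0,0,0],[0,0,2,0,0,0,0],[0,0,2,0,0,0,0],[0,0,2,0,0,0,0]]])

```text
time_s: 11.45
ee_pos: [594.4, -140.8, 41.4]
ee_rot: [-180.0, 0.1, -176.7]
force: [-0.6, 0.7, 8.0]
gripper_width: 23.1
```

>>> servo_tool(plan=[[[0,0,1,0,0,0,0],[0,0,2,0,0,0,0],[0,0,2,0,0,0,0],[0,0,2,0,0,0,0]]])

```text
time_s: 11.85
ee_pos: [594.9, -140.9, 40.2]
ee_rot: [-180.0, 0.2, -176.7]
force: [-1.3, 0.9, 11.0]
gripper_width: 23.3
```

```bash
python3 -c "
from fit import *
delta([593.6,-140.4,26],183.4);print(state()['torque'])"
```

```text
shift [ 1.3  0.6 14.2] rotvec [-0.0008  0.0036 -0.0011] t 11.85 F [-1.25  0.91 10.98] pos [ 594.86 -140.89   40.22] rot [-179.95    0.21 -176.67] w 23.3
[0.17208302 0.3319087  0.06815048]
```

>>> servo_tool(plan=[[[0,0,1,0,0,0,0],[0,0,2,0,0,0,0],[0,0,2,0,0,0,0],[0,0,2,0,0,0,0]]])

```text
time_s: 12.25
ee_pos: [595.4, -140.9, 38.7]
ee_rot: [-179.9, 0.3, -176.7]
force: [-1.2, 1.3, 12.5]
gripper_width: 22.9
```

>>> servo_tool(plan=[[[0,0,1,0,0,0,0],[0,0,2,0,0,0,0],[0,0,2,0,0,0,0],[0,0,2,0,0,0,0]]])

```text
time_s: 12.65
ee_pos: [595.9, -140.9, 36.5]
ee_rot: [-179.9, 0.3, -176.7]
force: [0.1, 1.4, 10.2]
gripper_width: 23.3
```

```bash
python3 -c "
from fit import *
delta([593.6,-140.4,26],183.4);print(state()['torque'])
f=grab_frame('side'); overlay(f,'side6z.png',(240,170,360,285),[],6)
"
```

```text
shift [ 2.4  0.6 10.5] rotvec [-0.0011  0.006  -0.0013] t 12.65 F [ 0.13  1.39 10.17] pos [ 595.93 -140.86   36.52] rot [-179.94    0.34 -176.68] w 23.3
[ 0.23672788 -0.12460189  0.0676065 ]
```

View pics/side6z.png

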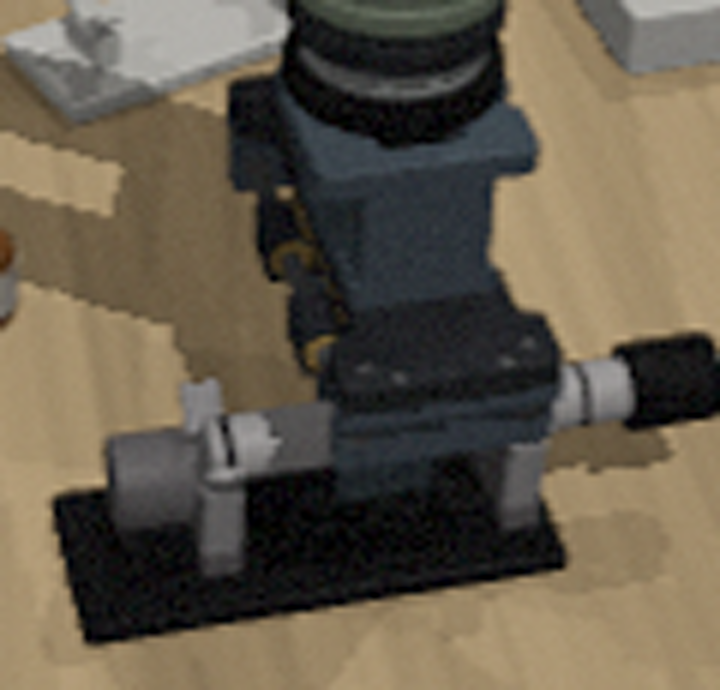

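>>> servo_tool(plan=[[[0.5,0,1,0,0,0,0],[1,0,2,0,0,0,0],[1,0,2,0,0,0,0],[1,0,2,0,0,0,0]]])

```text
time_s: 13.1
ee_pos: [595.8, -140.9, 34.0]
ee_rot: [-179.9, 0.4, -176.7]
force: [3.8, 1.1, 5.8]
gripper_width: 23.0
```

>>> servo_tool(plan=[[[0,0,1,0,0,0,0],[0,0,2,0,0,0,0],[0,0,2,0,0,0,0],[0,0,2,0,0,0,0]]])

```text
time_s: 13.5
ee_pos: [593.8, -140.8, 29.5]
ee_rot: [-180.0, 0.1, -176.7]
force: [4.6, -0.2, -5.6]
gripper_width: 23.0
```

```bash
python3 -c "
from fit import *
delta([593.6,-140.4,26],183.4);print(state()['torque'])
"
```

```text
shift [0.2 0.4 3.5] rotvec [-0.0003  0.0024 -0.0012] t 13.5 F [ 4.56 -0.2  -5.55] pos [ 593.78 -140.79   29.47] rot [-1.7998e+02  1.4000e-01 -1.7667e+02] w 23.0
[-0.00387489 -0.69490972  0.08343074]
```

>>> servo_tool(plan=[[[0,0,1,0,0,0,0],[0,0,2,0,0,0,0],[0,0,2,0,0,0,0],[0,0,2,0,0,0,0]]])

```text
time_s: 13.9
ee_pos: [592.0, -140.8, 27.1]
ee_rot: [180.0, -0.1, -176.7]
force: [3.1, -0.9, -7.7]
gripper_width: 23.6
```

>>> servo_tool(plan=[[[0,0,1,0,0,0,0],[0,0,1.5,0,0,0,0],[0,0,1.5,0,0,0,0],[0,0,1.5,0,0,0,0]]])

```text
time_s: 14.3
ee_pos: [591.8, -140.8, 26.3]
ee_rot: [180.0, -0.1, -176.7]
force: [-0.7, -1.5, -3.8]
gripper_width: 23.2
```

```bash
python3 -c "
from fit import *
delta([593.6,-140.4,26],183.4);print(state()['torque'])
f=grab_frame('side'); overlay(f,'side7z.png',(240,170,360,285),[],6)
"
```

```text
shift [-1.8  0.3  0.3] rotvec [ 0.0003 -0.0016 -0.0011] t 14.3 F [-0.69 -1.49 -3.78] pos [ 591.78 -140.8    26.27] rot [ 1.7999e+02 -9.0000e-02 -1.7666e+02] w 23.2
[-0.13809202  0.07695546  0.07673767]
```

View pics/side7z.png

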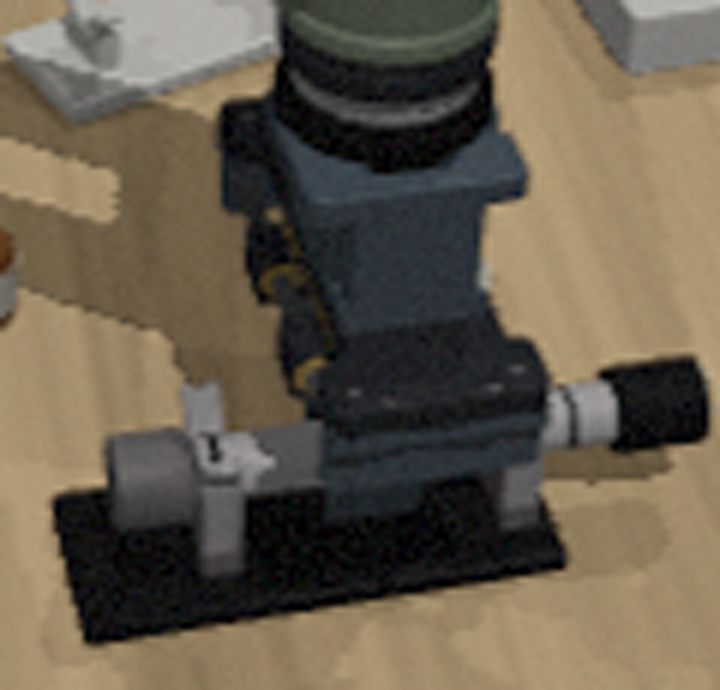

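>>> servo_tool(plan=[[[0,0,1,0,0,0,0],[0,0,2,0,0,0,0],[0,0,2,0,0,0,0],[0,0,2,0,0,0,0]]])

```text
time_s: 14.75
ee_pos: [591.9, -140.8, 25.9]
ee_rot: [180.0, -0.0, -176.7]
force: [-4.5, -0.5, 6.4]
gripper_width: 23.0
```

```bash
python3 -c "
from fit import *
delta([593.6,-140.4,26],183.4);print(state()['torque'])
"
```

```text
shift [-1.7  0.3 -0.1] rotvec [ 0.     -0.0008 -0.001 ] t 14.75 F [-4.54 -0.54  6.42] pos [ 591.93 -140.77   25.87] rot [ 1.8000e+02 -5.0000e-02 -1.7666e+02] w 23.0
[-0.01969231  0.70696283  0.02042552]
```

>>> servo_tool(plan=[[[0,0,-0.6,0,0,0,0],[0,0,-1.2,0,0,0,0],[0,0,-1.2,0,0,0,0]]])

```text
time_s: 15.05
ee_pos: [591.9, -140.8, 25.9]
ee_rot: [180.0, -0.1, -176.7]
force: [-3.7, -1.6, 5.5]
gripper_width: 23.1
```

>>> servo_tool(plan=[[[1,0,0,0,0,0,0],[2,0,0,0,0,0,0],[3,0,0,0,0,0,0],[4,0,0,0,0,0,0],[4,0,0,0,0,0,0]]])

```text
time_s: 15.55
ee_pos: [590.1, -141.1, 26.0]
ee_rot: [-180.0, 0.2, -176.7]
force: [3.8, 0.1, 0.5]
gripper_width: 23.0
```

```bash
python3 -c "
from fit import *
delta([593.6,-140.4,26],183.4);print(state()['torque'])
"
```

```text
shift [-3.5  0.5  0. ] rotvec [-0.0005  0.0033 -0.0013] t 15.55 F [3.84 0.14 0.47] pos [ 590.14 -141.09   25.99] rot [-179.97    0.19 -176.67] w 23.0
[ 0.06254345 -0.62488375  0.03454144]
```

>>> servo_tool(plan=[[[1,0,0,0,0,0,0],[2,0,0,0,0,0,0],[3,0,0,0,0,0,0],[3,0,0,0,0,0,0],[3,0,0,0,0,0,0]]])

```text
time_s: 16.05
ee_pos: [585.8, -141.3, 26.0]
ee_rot: [-180.0, 0.0, -176.7]
force: [3.5, 0.4, 2.8]
gripper_width: 23.1
```

>>> servo_tool(plan=[[[1,0,0,0,0,0,0],[2,0,0,0,0,0,0],[3,0,0,0,0,0,0],[3,0,0,0,0,0,0],[3,0,0,0,0,0,0]]])

```text
time_s: 16.55
ee_pos: [582.8, -141.4, 25.9]
ee_rot: [-180.0, 0.0, -176.7]
force: [4.4, -0.0, 4.2]
gripper_width: 23.3
```

>>> servo_tool(plan=[[[0.7,0,-0.4,0,0,0,0],[1.4,0,-0.8,0,0,0,0],[2,0,-0.8,0,0,0,0],[2,0,-0.8,0,0,0,0]]])

```text
time_s: 16.95
ee_pos: [579.9, -141.5, 26.0]
ee_rot: [180.0, -0.1, -176.7]
force: [2.7, -0.3, -1.0]
gripper_width: 23.4
```

>>> servo_tool(plan=[[[0.7,0,0,0,0,0,0],[1.4,0,0,0,0,0,0],[2,0,0,0,0,0,0],[2,0,0,0,0,0,0]]])

```text
time_s: 17.35
ee_pos: [577.9, -141.5, 26.0]
ee_rot: [180.0, -0.1, -176.7]
force: [2.6, -0.2, -1.5]
gripper_width: 23.3
```

>>> servo_tool(plan=[[[0.7,0,0,0,0,0,0],[1.4,0,0,0,0,0,0],[2,0,0,0,0,0,0],[2,0,0,0,0,0,0]]])

```text
time_s: 17.75
ee_pos: [576.0, -141.6, 26.1]
ee_rot: [180.0, -0.1, -176.7]
force: [1.9, -0.9, -4.9]
gripper_width: 23.1
```

>>> servo_tool(plan=[[[0.7,0,0.4,0,0,0,0],[1.4,0,0.5,0,0,0,0],[2,0,0.5,0,0,0,0],[2,0,0.5,0,0,0,0]]])

```text
time_s: 18.15
ee_pos: [574.5, -141.8, 26.0]
ee_rot: [180.0, -0.0, -176.7]
force: [2.6, -2.1, -2.6]
gripper_width: 23.4
```

>>> servo_tool(plan=[[[0.7,0,0,0,0,0,0],[1.4,0,0,0,0,0,0],[2,0,0,0,0,0,0],[2,0,0,0,0,0,0]]])

```text
time_s: 18.55
ee_pos: [572.5, -141.9, 26.0]
ee_rot: [180.0, -0.0, -176.7]
force: [2.9, -1.6, -2.6]
gripper_width: 23.0
```

```bash
python3 -c "
from fit import *
delta([593.6,-140.4,26],183.4);print(state()['torque'])
f=grab_frame('side'); overlay(f,'side8z.png',(240,170,360,285),[],6)
"
```

```text
shift [-21.2   0.3  -0. ] rotvec [ 0.0001 -0.0001 -0.0011] t 18.55 F [ 2.89 -1.6  -2.59] pos [ 572.5  -141.91   25.99] rot [ 1.7999e+02 -1.0000e-02 -1.7667e+02] w 23.0
[-0.05575981 -0.43687847  0.04056329]
```

View pics/side8z.png

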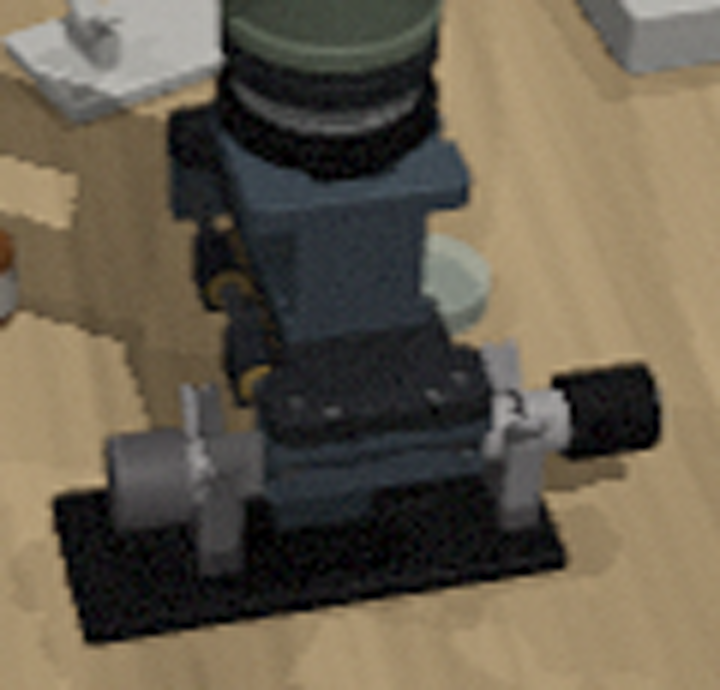

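>>> servo_tool(plan=[[[0.6,0,0.2,0,0,0,0],[1.2,0,0.2,0,0,0,0],[1.8,0,0.2,0,0,0,0],[1.8,0,0.2,0,0,0,0]]])

```text
time_s: 19.0
ee_pos: [571.0, -142.1, 26.0]
ee_rot: [-180.0, 0.0, -176.7]
force: [2.2, 0.8, 1.2]
gripper_width: 23.4
```

>>> servo_tool(plan=[[[0.6,0,0.1,0,0,0,0],[1.2,0,0.1,0,0,0,0],[1.8,0,0.1,0,0,0,0],[1.8,0,0.1,0,0,0,0]]])

```text
time_s: 19.4
ee_pos: [569.4, -142.2, 26.0]
ee_rot: [-180.0, 0.1, -176.7]
force: [4.8, 0.8, 0.7]
gripper_width: 23.2
```

>>> servo_tool(plan=[[[0.6,0,0.1,0,0,0,0],[1.2,0,0.1,0,0,0,0],[1.8,0,0.1,0,0,0,0],[1.8,0,0.1,0,0,0,0]]])

```text
time_s: 19.8
ee_pos: [567.8, -142.3, 26.0]
ee_rot: [-180.0, 0.1, -176.7]
force: [6.1, 0.8, 2.0]
gripper_width: 23.3
```

>>> servo_tool(plan=[[[0.4,0,0,0,0,0,0],[0.8,0,0,0,0,0,0],[0.8,0,0,0,0,0,0],[0.8,0,0,0,0,0,0]]])

```text
time_s: 20.2
ee_pos: [567.9, -142.3, 26.0]
ee_rot: [-180.0, 0.2, -176.7]
force: [6.6, 1.6, 1.1]
gripper_width: 22.8
```

>>> servo_tool(plan=[[[0.4,0,0,0,0,0,0],[0.8,0,0,0,0,0,0],[0.8,0,0,0,0,0,0],[0.8,0,0,0,0,0,0]]])

```text
time_s: 20.6
ee_pos: [567.9, -142.3, 26.0]
ee_rot: [-180.0, 0.3, -176.7]
force: [8.5, 1.6, -1.4]
gripper_width: 23.3
```

>>> servo_tool(plan=[[[0.4,0,0.2,0,0,0,0],[0.8,0,0.3,0,0,0,0],[1.2,0,0.4,0,0,0,0],[1.2,0,0.4,0,0,0,0],[1.2,0,0.4,0,0,0,0]]])

```text
time_s: 21.1
ee_pos: [567.9, -142.3, 26.0]
ee_rot: [-180.0, 0.4, -176.7]
force: [11.4, 3.5, -0.6]
gripper_width: 23.0
```

```bash
python3 -c "
from fit import *
delta([593.6,-140.4,26],183.4);print(state()['torque'])
"
```

```text
shift [-25.8   0.5   0.2] rotvec [-0.0008  0.0074 -0.0017] t 21.1 F [11.4   3.46 -0.62] pos [ 567.91 -142.34   25.97] rot [-179.96    0.42 -176.69] w 23.0
[ 0.34252342 -1.6119522   0.01147524]
```

>>> servo_tool(plan=[[[-0.6,0.3,0,0,0,0,0],[-1.2,0.6,0,0,0,0,0],[-1.8,1,0,0,0,0,0],[-2.2,1.3,0,0,0,0,0],[-2.2,1.3,0,0,0,0,0]]])

```text
time_s: 21.6
ee_pos: [567.9, -142.2, 25.9]
ee_rot: [-179.9, 0.2, -176.6]
force: [5.4, -3.1, 2.2]
gripper_width: 23.2
```

```bash
python3 -c "
from fit import *
delta([593.6,-140.4,26],183.4);print(state()['torque'])
"
```

```text
shift [-25.8   0.3  -0. ] rotvec [-0.0025  0.0028 -0.0004] t 21.6 F [ 5.4  -3.07  2.24] pos [ 567.86 -142.24   25.93] rot [-1.7986e+02  1.6000e-01 -1.7662e+02] w 23.2
[-0.58169826 -0.85137175  0.00535043]
```

>>> servo_tool(plan=[[[0,-0.3,0.0,0,0,0,0],[0,-0.6,-0.5,0,0,0,0],[0,-0.6,-0.5,0,0,0,0.3],[0,-0.6,-0.5,0,0,0,0.35],[0,-0.6,-0.5,0,0,0,0.4],[0,-0.6,-0.5,0,0,0,0.45],[0,-0.6,-0.5,0,0,0,0.5],[0,-0.6,-0.5,0,0,0,0.5],[0,-0.6,-0.5,0,0,0,0.5]]])

```text
time_s: 22.5
ee_pos: [566.5, -141.5, 25.6]
ee_rot: [180.0, -0.0, -176.7]
force: [-0.4, -0.7, 0.0]
gripper_width: 45.2
```

```bash
python3 -c "
from fit import *
delta([593.6,-140.4,26],183.4);print(state()['torque'])
f=grab_frame('side'); overlay(f,'side9z.png',(240,170,360,285),[],6)
"
```

```text
shift [-27.2  -0.4  -0.4] rotvec [ 0.0002 -0.0003 -0.0012] t 22.5 F [-0.45 -0.72  0.03] pos [ 566.46 -141.55   25.58] rot [ 1.7999e+02 -2.0000e-02 -1.7667e+02] w 45.2
[-0.0163443   0.05728649 -0.00746967]
```

View pics/side9z.png

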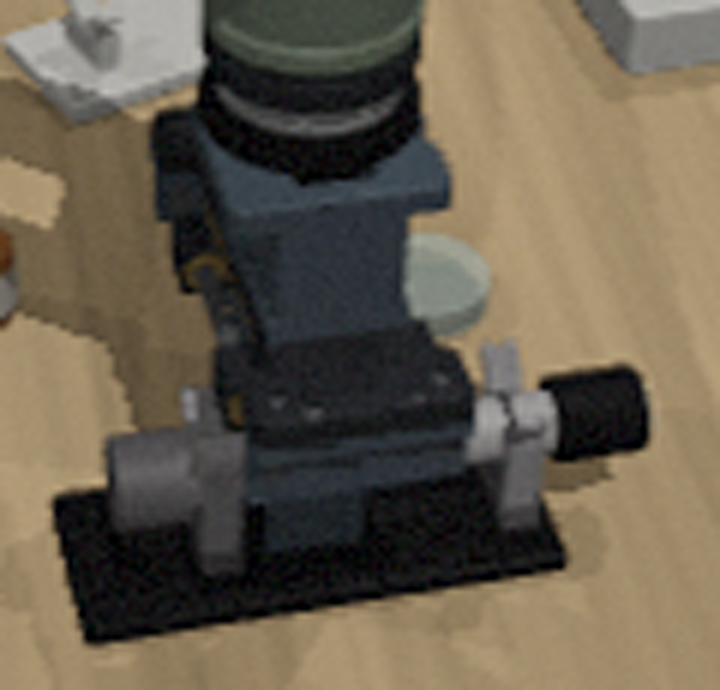

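>>> servo_tool(plan=[[[0,0,-3,0,0,0,0.5],[0,0,-8,0,0,0,0.5],[0,0,-16,0,0,0,0.5],[0,0,-28,0,0,0,0.5],[0,0,-42,0,0,0,0.5],[0,0,-60,0,0,0,0.5],[0,0,-80,0,0,0,0.5],[0,0,-100,0,0,0,0.5],[0,0,-120,0,0,0,0.5],[0,0,-140,0,0,0,0.5],[0,0,-155,0,0,0,0.5],[0,0,-160,0,0,0,0.5],[0,0,-160,0,0,0,0.5]]])

```text
time_s: 23.85
ee_pos: [567.0, -141.7, 186.9]
ee_rot: [-180.0, 0.1, -176.7]
force: [-0.8, -0.3, -0.1]
gripper_width: 45.4
```

```bash
python3 -c "
from fit import *
delta([593.6,-140.4,26],183.4)
f=grab_frame('side'); save(f,'side10.png'); overlay(f,'side10z.png',(240,170,360,285),[],6)
print(fit([f],torchc,(571,-141),3.4,z=45))
"
```

```text
shift [-26.3  -0.2 161. ] rotvec [-0.0006  0.0023 -0.0011] t 23.85 F [-0.78 -0.26 -0.08] pos [ 566.98 -141.67  186.94] rot [-1.7996e+02  1.3000e-01 -1.7667e+02] w 45.4
(array([ 570.47978808, -140.95783825,    3.23233974]), np.float64(42.80004089013153))
```

View pics/side10z.png

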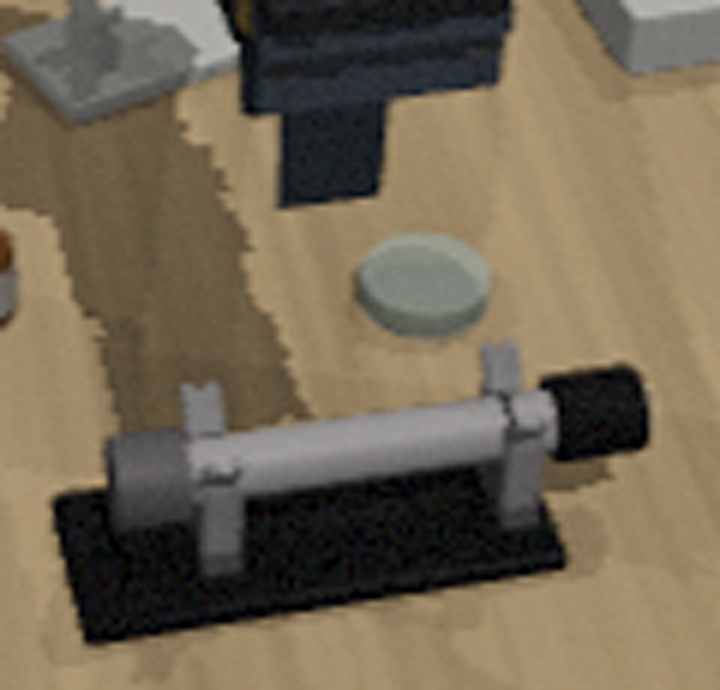

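View pics/side10.png

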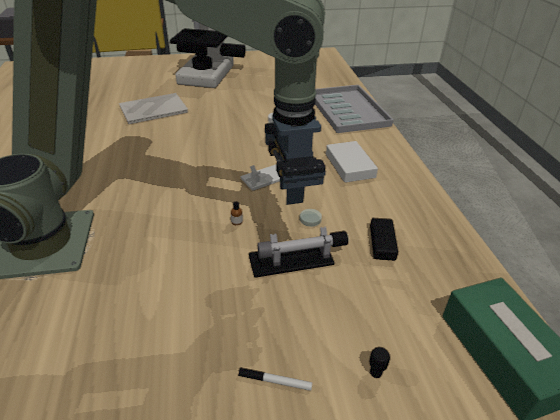

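The torch lies level in both clips with its tail inside the socket (zoomed view: tail at (190,480), head at (600,410)). The visible bystanders haven't moved.

```bash
python3 -c "
from h import *
print(job_done())"
```

```text
the job is handed in; nothing more can be done
None
```

The torch is in the charging cradle, with its tail against the hard stop, and the job was handed in at about 24 s of the 72 s allowed.

- **Clipping in:** I lifted the torch from its rest and pressed it down between the clips about half-way along. The highest reading was 12.5 N, then it snapped under the bumps and bore on the saddles.
- **Sliding home:** It slid against about 2 to 4 N and stopped dead after about 24 mm of finger travel, with torch_grip about 5 to 6 mm to +x of seat. I pressed to 11.4 N at the wrist. Taking off friction and the contact spring, that is roughly 8 N on the stop; I worked this out rather than measured it directly.
- **Release:** I backed the push off to about 5 N, then opened the fingers and raised the arm clear. The wrist force reads near zero.

**Last checks:** The final side picture shows the torch level in both clips with its tail inside the socket. Its fitted position along the cradle is within 0.5 mm of where it stopped. In the full side view the oil bottle, petri dish, marker and eyepiece are where they started; the specimen jar is hidden behind the arm there, so I did not check it at the end.

**Disagreements:** The two cameras differed by up to about 4 mm sideways on the torch and cradle. Fits to the rest and cradle plates, plus touch, settled it. One fit, to the clips and socket alone, was inconsistent, so I discarded it.

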